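# Clamp a freshly glued phone in a sprung bonding jig

### The arm

A 6-joint arm with a two-finger parallel gripper is mounted at the origin on a cart in front of the work surface, level with it; the furniture and walls round the work are solid. World frame = base frame: x ahead of the robot, y to its left, z up, the work surface at z = 0. Lengths are in m, angles in rad, forces in N, time in s.
With the tool pointing down it reaches from about 0.4 to 0.925 m from the base axis. Payload 12.5 kg.
Tool frame: the origin (TCP) lies midway between the tips of the shut fingers; the grasp point (between the pads) lies 19 mm behind it; z points along the fingers, y is the line along which they close (so a half turn about z gives the same grasp; the last joint's range is limited). The gripper opens to 95 mm and grips with 3 to 60 N. Pads are 20 mm wide; open, the fingers measure 119 mm over their backs; the gripper's body (75 mm by 180 mm) begins 59 mm behind the grasp point.
Start: joints at [-1.382, 0.491, 1.559, -0, 1.092, -0.106], TCP at [0.182, -0.598, 0.215] pointing down, gripper open.
Joint ranges: [-3.1, 3.1], [-0.84, 2.19], [0.05, 2.79], [-1.13, 4.28], [0.06, 2.93], [-2.69, 2.69]. Speed limits (rad/s): [2.22, 2.22, 2.79, 3.14, 3.14, 3.14].

### API

Orientations are given as a unit quaternion [x, y, z, w].
In Python, from cell import manip, optics gives the robot as it stands.
- The arm moves only by the tool arm_command, never from a script. Its argument "motion" is a list that holds one entry, the list of rows, each a list of 5 numbers: the opening, from 0 (shut) to 1 (fully open), then the shift along the tool's x, y, z in cm, then the turn about the tool's z in rad. A call has 1 to 10 rows; each row shifts and turns the commanded pose from where the row before left it, along the tool's axes as they then stand; what a row does not reach is not made up. A row lasts 1/8 s, in which the tool goes at most 62.5 mm and 10.7 degrees, less where a joint would pass 70% of its speed; a pose out of reach is approached as far as the arm can. A call with a gripper value outside its range is refused whole. The fingers move at their own pace and stop on an object; "newtons" is the grip in N (left out, the last holds). Time passes only in rows, so rows that do not move let the fingers close. It gives the time, the measured TCP pose, the force, the opening and the grip force at its end, in the units of the state.
- manip.state(): the state, without advancing time (a new reading comes with each control period).
- optics.capture(name): name is "scene" or "top"; returns (picture, depth): 480x640x3 uint8, red, green, blue; 480x640 float32, m along the optical axis (not along the pixel's ray), 0 where there is no reading.
- optics.get_calibration(name): a dict with "K" (3x3 intrinsics, pixels), "R" (3x3) and "t" (3): a world point X has camera coordinates R X + t. Camera axes: x right, y down, z forward; pixel columns grow to the right and rows downward; lengths in m; the calibration is good to about 2 mm. A picture is of the moment at which its call begins. get_calibration takes no time and is no camera call.
- manip.job_done(): hands the job in; it is judged then, once.
The state is a dict: "t": time; "q": joint angles; "joint_velocities": joint speeds; "tau": joint torques, N m; "tool_pos": TCP position; "eef_rot": TCP orientation; "wrist_force": force on the tool from outside, world axes, zero at the start; "moment": the same for the moment, N m; "gripper_width": finger opening in m; "grip_force": force on a finger pad.
Only numpy, scipy, OpenCV 4.12 (cv2) and the standard library are available. Lean on these libraries where they do the work, as an engineer would, in place of code of your own. Each camera call takes 0.05 s, during which the arm holds its last target. There are 200 camera calls.

### The job

A phone with a freshly glued screen already lies in the bonding jig. Lay the green spacer plate flat on it between the corner guides and press it down until the sprung bed gives a few millimetres, so that you feel it lies flat, and let the bed come up again. Only then put the pale metal pressure plate on the spacer, black handle up and its end tongues towards the two catches, and push it down until both spring catches snap over the tongues and keep it down; set the plates down rather than dropping them, and leave the phone in the jig and the other things on the bench where they are.

Things in the scene. Friction and masses are not known exactly. Their poses are not given: they have to be found in the camera images.
- bonding_jig: Bonding jig, fixed to the bench, 106 (x) x 214 (y) x 62 mm: dark base plate with a sprung bed in the middle, four aluminium L-shaped corner guides, and at each end a blue catch housing, 30 mm wide, top at z 62 mm. Origin: centre of its underside on the bench; y along its length, x across, z up. The guides stand only at the corners (|y| over 50 mm): its long sides are open between them.
- guide_mouth (a point): Centre of the mouth of the jig's corner guides, 57 mm above the jig's underside. The mouth is 80 x 153 mm; sloping lips narrow it to 71 mm (jig x) by 144 mm (jig y) at z 48 mm, and from there down the guides are upright.
- seat (a point): Centre of the top of the jig's bed as it stands unloaded, 22 mm above the jig's underside. Above that underside: top of the phone on the bed 29.3 mm; top of the spacer laid on the phone 41.3 mm; underside of the pressure plate when it is caught about 37.5 mm, with the bed about 3.8 mm down.
- glued_phone: The phone under repair, dark screen up, 67 x 140.5 x 7.3 mm, 0.15 kg, lying loose on the jig's bed, its length along the jig's y, with about 2 mm of play all round. Origin: centre of its underside; y along its length.
- spacer_plate: Green spacer plate, 67 (x) x 140 (y) x 12 mm, about 80 g, lying flat and loose on the bench; the same either way round. Origin: centre of its underside; y along its length. Finger recesses in the long sides make it only 52 mm wide from y -30 to +30 mm: grasp it there, across x, with the fingertips not below its underside, for the phone it is laid on is wider.
- pressure_plate: Pale metal pressure plate, loose on the bench, handle up: 67 (x) x 140 (y) x 6 mm with a 24 mm wide, 6 mm thick tongue at the middle of each end, 158 mm long over the tongues; about 150 g. The same either way round. Origin: centre of its underside; y along its length, z up. In its middle stands a black bar handle, 14 mm wide (x), 70 mm long (y), top at z 28 mm: grasp it across x.
- plate_end_a (a point): Point on the underside of the pressure plate at the outer edge of its +y tongue, 79 mm from its origin.
- plate_end_b (a point): The same at its -y tongue.
- bed_plate (a joint): How far the jig's sprung bed is pushed down, m: 0 = up, 0.008 = on its stop. It does not sink under the weight of the parts; about 6 N on the spacer pushes it 2 mm down, 13 N 8 mm.
- catch_a (a joint): How far the spring catch at the jig's +y end is pushed back into its housing, m: 0 = out, 0.0095 = fully back. The plate set down in the jig at first hangs with its tongues on the slopes of both catches, 10 to 17 mm above the spacer; a push of about 10 to 15 N on the middle of the plate takes both tongues past; the springs then lift it under 1 mm against the catches.
- catch_b (a joint): The same for the catch at the jig's -y end.
- catch_a_tip (a point): Lower edge of the tip of catch a, a steel bolt 18 mm wide. When out it lies 74 mm from the jig's centre and 43.5 mm above the jig's underside. The bolt's underside is flat; its top slopes up from 3 mm above this edge at the tip to 16 mm above it 7.5 mm farther out, so that a tongue coming down pushes it back.
- catch_b_tip (a point): The same for catch b.
- tape_roll: Bystander: brown tape roll, 68 mm across, 19 mm high, behind the jig. Leave it.
- suction_cup: Bystander: red suction lifter, 43 mm across, 37 mm high, on the left. Leave it.
- screwdriver: Bystander: red and yellow screwdriver, 118 mm long, on the left. Leave it.
- tweezers: Bystander: tweezers, 115 mm long, on the right on the dark mat. Leave them.
Mind the look-alikes: they are no part of the job. Of the things that look like the spacer_plate, the larger one is meant.

How it is judged:
On the way, in this order (a step that is already met when the one before it is completed fails the run):
1. the spacer lies flat on the phone between the guides and is pressed so that the bed goes more than 2 mm down, while the pressure plate is still away from the jig (horizontal distance between each of spacer_plate, glued_phone and bonding_jig below 0.007 m and angle between the y axis of spacer_plate and the y axis of bonding_jig, either way round below 0.07 rad and angle between each of spacer_plate, glued_phone's own z axis and vertical below 0.03 rad and z of spacer_plate in the frame of glued_phone below 0.0095 m and value of joint bed_plate above 0.002 m and horizontal distance between pressure_plate and bonding_jig above 0.1 m), for 0.08 s.
2. the bed has come up again with the spacer lying flat on the phone, the pressure plate still away from the jig (horizontal distance between each of spacer_plate, glued_phone and bonding_jig below 0.007 m and angle between the y axis of spacer_plate and the y axis of bonding_jig, either way round below 0.07 rad and angle between each of spacer_plate, glued_phone's own z axis and vertical below 0.03 rad and z of spacer_plate in the frame of glued_phone below 0.0095 m and value of joint bed_plate below 0.001 m and horizontal distance between pressure_plate and bonding_jig above 0.1 m), for 0.1 s.
At the end, for the whole second after the job is handed in: Phone, spacer and pressure plate lie flat on one another, centred in the jig within 7 mm and in line within 0.07 rad (tilt under 0.03 rad, top plate 0.02); both catches are out within 2 mm over the tongues (undersides below z 39.5 mm), the bed is over 2.5 mm down, all at rest (horizontal distance between each of spacer_plate, glued_phone, pressure_plate and bonding_jig below 0.007 m and angle between the y axis of each of spacer_plate, pressure_plate and the y axis of bonding_jig, either way round below 0.07 rad and angle between each of spacer_plate, glued_phone's own z axis and vertical below 0.03 rad and z of spacer_plate in the frame of glued_phone below 0.0095 m and value of joint bed_plate above 0.0025 m and value of joint each of catch_a, catch_b below 0.002 m and z of each of plate_end_a, plate_end_b in the frame of bonding_jig below 0.0395 m and angle between pressure_plate's own z axis and vertical below 0.02 rad and linear speed of each of pressure_plate, spacer_plate below 0.02 m/s); the robot touches nothing.
It fails at once if the spacer plate is dropped into the jig (horizontal distance between spacer_plate and bonding_jig below 0.08 m and contact force between the fingers and spacer_plate below 0.05 N and linear speed of spacer_plate above 0.55 m/s).
It fails at once if the pressure plate is dropped into the jig (horizontal distance between pressure_plate and bonding_jig below 0.08 m and contact force between the fingers and pressure_plate below 0.05 N and linear speed of pressure_plate above 0.55 m/s).
It fails at once if the phone leaves its place in the jig (moves more than 20 mm) (distance of glued_phone from where it was at the start of the episode above 0.02 m).
It fails at once if a bystander (tape roll, suction cup, screwdriver, tweezers) is pushed more than 30 mm (distance of any of tape_roll, suction_cup, screwdriver, tweezers from where it was at the start of the episode above 0.03 m).
It also fails if it takes over 58 s, if anything falls off the work surface, if the arm or the gripper's body presses on something with over 40 N, if the wrist force passes 120 N, or if a joint passes its speed limit or range.

## Working session

There is one attempt and no reset: what is moved stays moved. The work goes in short steps, Python scripts to look and compute and a tool call to move; the robot and the scene stay as the last step left them, time stands still between calls to the robot, and variables do not carry over. Pictures are saved under pics/ and viewed, at most 10 in all, crops included, and the job is handed in when it is done.

Besides the shell and the picture viewer there is one more tool, called after ">>>" as a command line: name --argument value ..., lists and objects as JSON in quotes. arm_command: Moves the arm, as the interface text tells. Its arguments: {"type":"object","properties":{"motion":{"type":"array","items":{"type":"array","items":{"type":"array","items":{"type":"number"}}}},"newtons":{"type":"number"}},"required":["motion"]}

```bash
mkdir -p pics && ls && python3 - <<'E'
from cell import manip, optics
import cv2, numpy as np
for n in("top","scene"):
    p,d=optics.capture(n); cv2.imwrite(f"pics/{n}0.png",p[:,:,::-1]); np.savez(f"{n}0.npz",p=p,d=d)
    c=optics.get_calibration(n); print(n,c["K"].round(1).tolist(),c["R"].round(3).tolist(),c["t"].round(3).tolist(), (d>0).mean())
print(manip.state())
E
```

```text
pics
top [[434.9, 0.0, 321.4], [0.0, 434.9, 241.1], [0.0, 0.0, 1.0]] [[-0.005, -1.0, 0.001], [-0.979, 0.005, -0.202], [0.202, -0.002, -0.979]] [0.116, 0.516, 1.091] 0.9959147135416667
scene [[553.0, 0.0, 327.0], [0.0, 553.0, 236.3], [0.0, 0.0, 1.0]] [[-0.896, -0.444, -0.003], [-0.307, 0.626, -0.716], [0.32, -0.641, -0.698]] [0.506, 0.135, 1.752] 0.9961946614583334
{'t': 0.1, 'q': array([-1.38161156e+00,  4.91523445e-01,  1.55941330e+00,  5.04346787e-06,
        1.09171776e+00, -1.05594777e-01]), 'joint_velocities': array([ 0.00039131, -0.00036977, -0.00128891,  0.00198373, -0.00015926,
        0.00037196]), 'tau': array([ 2.09093691e-03, -6.13625765e+01, -2.58605200e+01,  6.93786121e-02,
        4.70395829e-02, -5.72679551e-05]), 'tool_pos': array([ 0.18156285, -0.59780496,  0.21409664]), 'eef_rot': array([ 9.89157808e-01,  1.46855539e-01, -1.99482277e-05, -5.30553511e-04]), 'wrist_force': array([ 0.31194425, -0.65879535,  1.051973  ]), 'moment': array([ 0.00660327, -0.01312762, -0.00422276]), 'grip_force': 0.0, 'gripper_width': 0.09467542241244756}
```

View pics/top0.png

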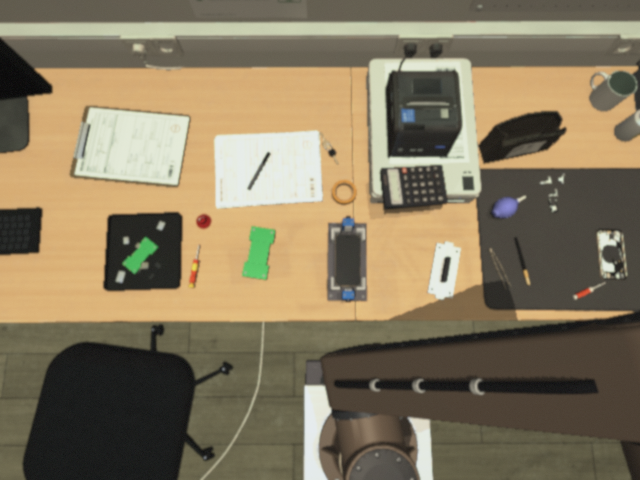

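View pics/scene0.png

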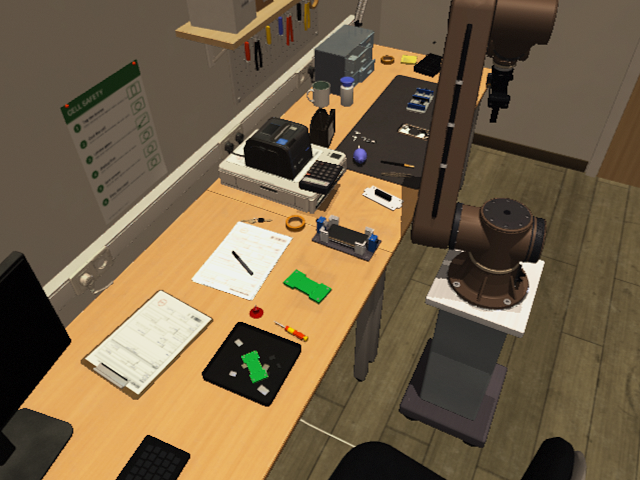

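The top view shows the spacer at (259,253), the jig at (348,260) with its blue housings at (348,222) and (348,295), and the pressure plate at (445,270). The smaller green look-alike is on the mat at (140,255). The scene view agrees: spacer (307,286), jig (347,238), plate (382,196).

```bash
cat > h.py <<'E'
import numpy as np, cv2
from cell import optics
def ray(n,uv,z):
    c=optics.get_calibration(n);K,R,t=[np.array(c[k]) for k in"KRt"]
    uv=np.atleast_2d(np.asarray(uv,float)); C=-R.T@t
    d=np.c_[uv,np.ones(len(uv))]@np.linalg.inv(K).T@R
    return (C+d*((z-C[2])/d[:,2])[:,None])
def cloud(n,d):
    c=optics.get_calibration(n);K,R,t=[np.array(c[k]) for k in"KRt"]
    v,u=np.mgrid[:480,:640]; uv1=np.stack([u,v,np.ones_like(u)],-1)
    return ((uv1@np.linalg.inv(K).T)*d[...,None]-t)@R
def rect(xy):  # centre, sides, direction of the long side
    (c,s,a)=cv2.minAreaRect((xy*1000).astype(np.float32)); a=np.deg2rad(a)
    if s[0]<s[1]: a+=np.pi/2
    return np.round(c,1),np.round(sorted(s),1),round((a+np.pi/2)%np.pi-np.pi/2,3)
E
python3 - <<'E'
from h import *
roi=dict(top=dict(sp=(230,215,290,290),jig=(320,210,376,305),pl=(420,235,470,305)),
 scene=dict(sp=(275,262,340,310),jig=(305,205,390,262),pl=(355,178,408,215)))
for n in("top","scene"):
    f=np.load(n+"0.npz");p,d=f["p"],f["d"]; X=cloud(n,d); h=cv2.cvtColor(p,cv2.COLOR_RGB2HSV)
    H,S,V=[h[...,i].astype(int) for i in range(3)]
    m=dict(sp=(H>45)&(H<80)&(S>100),jig=(H>100)&(H<125)&(S>110),pl=(S<60)&(V>120))
    for k,(a,b,c,e) in roi[n].items():
        r=np.zeros((480,640),bool); r[b:e,a:c]=1; M=(m[k]&r).astype(np.uint8)
        nn,L,st,ce=cv2.connectedComponentsWithStats(M)
        for i in range(1,nn):
            if st[i,4]<20: continue
            q=X[L==i]; z=q[:,2]; print(n,k,st[i,4],ce[i].round(1),"z",np.percentile(z,[5,50,95]).round(3))
            zt=dict(sp=.012,jig=.062,pl=.006)[k]
            v,u=np.nonzero(L==i)
            print("   ray",rect(ray(n,np.c_[u,v],zt)[:,:2]), "cloudtop",rect(q[z>zt-.005][:,:2]) if (z>zt-.005).sum()>5 else "", "mean",ray(n,ce[i],zt)[0].round(4))
    # jig guides/handle from depth
    a,b,c,e=roi[n]["jig"]; q=X[b:e,a:c].reshape(-1,3)
    for lo,hi in((.045,.059),(.006,.03)):
        w=q[(q[:,2]>lo)&(q[:,2]<hi)]; print(n,"jig z",lo,hi,len(w),rect(w[:,:2]))
    a,b,c,e=roi[n]["pl"]; q=X[b:e,a:c].reshape(-1,3); w=q[q[:,2]>.018]; print(n,"handle",len(w),rect(w[:,:2]),np.median(w[:,2]))
E
```

```text
top sp 1075 [258.5 252.7] z [0.009 0.013 0.017]
   ray (array([494.8, 283.4]), array([ 65.8, 138.4]), np.float64(-0.161)) cloudtop (array([409.6, 243.8]), array([127.2, 332.2]), np.float64(0.438)) mean [0.4939 0.2835 0.012 ]
top jig 51 [347.7 222.1] z [0.059 0.062 0.066]
   ray (array([566.5,  43.8]), array([20.5, 26.8]), np.float64(-1.473)) cloudtop (array([565.1,  43.6]), array([18. , 26.7]), np.float64(-1.487)) mean [0.5654 0.0437 0.062 ]
top jig 76 [347.7 295. ] z [0.057 0.062 0.066]
   ray (array([374.7,  47.4]), array([20.2, 28.2]), np.float64(1.566)) cloudtop (array([374.7,  46.1]), array([20.2, 25.8]), np.float64(1.566)) mean [0.3745 0.0469 0.062 ]
top pl 1261 [443.8 270.4] z [0.002 0.007 0.011]
   ray (array([ 445.7, -217.7]), array([ 69.3, 160.7]), np.float64(-0.222)) cloudtop (array([ 360.1, -101.2]), array([136.8, 437.3]), np.float64(-0.939)) mean [ 0.4441 -0.2173  0.006 ]
top jig z 0.045 0.059 296 (array([470.7,  44.6]), array([ 87.5, 227. ]), np.float64(-0.009))
top jig z 0.006 0.03 1663 (array([486.9,  40.6]), array([147.2, 248.1]), np.float64(-0.005))
top handle 166 (
[... 591 characters left out ...]
 (array([369.4,  67.7]), array([25.7, 78.2]), np.float64(-1.175)) cloudtop (array([163.7, 649.4]), array([  22.8, 1310. ]), np.float64(-1.232)) mean [0.3679 0.0704 0.062 ]
scene pl 371 [382.7 198.4] z [0.001 0.007 0.015]
   ray (array([ 447.1, -218.4]), array([ 67. , 156.2]), np.float64(-0.221)) cloudtop (array([168.9, 481.5]), array([ 142.5, 1625.8]), np.float64(-1.193)) mean [ 0.4429 -0.2132  0.006 ]
scene jig z 0.045 0.059 236 (array([501.1,  41.8]), array([105. , 289.7]), np.float64(-0.105))
scene jig z 0.006 0.03 1035 (array([478.4,   5.4]), array([275.5, 301.7]), np.float64(0.486))
scene handle 87 (array([170.7, 500.3]), array([  85.2, 1594.8]), np.float64(-1.218)) 0.026766195759305726
```

```bash
cat >> h.py <<'E'
def togo(x,y,z,yaw):  # needed turn first, then shift in tool cm after that turn
    from cell import manip
    s=manip.state(); q=s["eef_rot"]; a=np.arctan2(2*q[0]*q[1],q[0]**2-q[1]**2)
    a=(a+np.pi/2)%np.pi-np.pi/2 if abs(a)>np.pi/2 else a
    raw=np.arctan2(2*q[0]*q[1],q[0]**2-q[1]**2)
    d=np.array([x,y,z])-s["tool_pos"]; t=raw-yaw; b=yaw
    if abs(t)>np.pi/2: t-=np.sign(t)*np.pi; b+=np.pi
    print("yaw",raw.round(4),"pos",s["tool_pos"].round(4),"turn",round(t,4),"shift cm",np.round([100*(d[0]*np.cos(b)+d[1]*np.sin(b)),100*(d[0]*np.sin(b)-d[1]*np.cos(b)),-100*d[2]],2),"F",s["wrist_force"].round(1),"w",s["gripper_width"].round(4),"t",s["t"])
E
python3 -c "
from h import *
togo(.42,-.3,.2,-.161); togo(.4945,.284,.1,-.161)"
```

```text
Traceback (most recent call last):
  File "h.py", line 23, in togo
    print("yaw",raw.round(4),"pos",s["tool_pos"].round(4),"turn",round(t,4),"shift cm",np.round([100*(d[0]*np.cos(b)+d[1]*np.sin(b)),100*(d[0]*np.sin(b)-d[1]*np.cos(b)),-100*d[2]],2),"F",s["wrist_force"].round(1),"w",s["gripper_width"].round(4),"t",s["t"])
                                                                                                                                                                                                                         ^^^^^^^^^^^^^^^^^^^^^^^^
AttributeError: 'float' object has no attribute 'round'
```

```bash
sed -i 's/s\["gripper_width"\].round(4)/round(s["gripper_width"],4)/; /a=(a+np.pi/d; s/; a=np.arctan2([^;]*$//' h.py
python3 -c "
from h import *
togo(.42,-.3,.2,-.161); togo(.4945,.284,.1,-.161)"
```

```text
yaw 0.2948 pos [ 0.1816 -0.5978  0.2141] turn 0.4558 shift cm [ 18.76 -33.22   1.41] F [ 0.3 -0.7  1.1] w 0.0947 t 0.1
yaw 0.2948 pos [ 0.1816 -0.5978  0.2141] turn 0.4558 shift cm [ 16.75 -92.06  11.41] F [ 0.3 -0.7  1.1] w 0.0947 t 0.1
```

>>> arm_command --motion '[[[1,0,0,0,0.152],[1,0,0,0,0.152],[1,0,0,0,0.152],[1,2.7,-4.7,0.2,0],[1,2.7,-4.7,0.2,0],[1,2.7,-4.7,0.2,0],[1,2.7,-4.7,0.2,0],[1,2.7,-4.7,0.2,0],[1,2.7,-4.7,0.2,0],[1,2.7,-4.7,0.2,0]]]' --newtons 25

```text
t: 1.35
tool_pos: [0.4218, -0.3021, 0.2005]
eef_rot: [0.997, -0.081, -0.0, -0.0]
wrist_force: [0.4, -1.0, -1.0]
gripper_width: 0.095
grip_force: 0.0
```

```bash
python3 -c "
from h import *
togo(.4945,.284,.1,-.161)"
```

```text
yaw -0.1614 pos [ 0.4218 -0.3021  0.2005] turn -0.0004 shift cm [ -2.22 -59.02  10.05] F [ 0.4 -1.  -1. ] w 0.095 t 1.35
```

>>> arm_command --motion '[[[1,-0.22,-5.9,0,0],[1,-0.22,-5.9,0,0],[1,-0.22,-5.9,0,0],[1,-0.22,-5.9,0,0],[1,-0.22,-5.9,0,0],[1,-0.22,-5.9,0,0],[1,-0.22,-5.9,1,0],[1,-0.22,-5.9,3,0],[1,-0.22,-5.9,3,0],[1,-0.22,-5.9,3,0]]]'

```text
t: 2.6
tool_pos: [0.4927, 0.2742, 0.1046]
eef_rot: [0.997, -0.08, 0.0, 0.0]
wrist_force: [1.2, -0.8, 0.7]
gripper_width: 0.0954
grip_force: 0.0
```

```bash
python3 - <<'E'
from h import *
p,d=optics.capture("scene"); cv2.imwrite("pics/s1.png",cv2.resize(p[180:360,200:440,::-1],(720,540)))
togo(.4945,.284,.003,-.161)
h=cv2.cvtColor(p,cv2.COLOR_RGB2HSV)
E
```

```text
yaw -0.1592 pos [0.492  0.2787 0.1012] turn 0.0018 shift cm [ 0.16 -0.56  9.82] F [-4.7  1.4 -4.6] w 0.0953 t 2.65
```

View pics/s1.png

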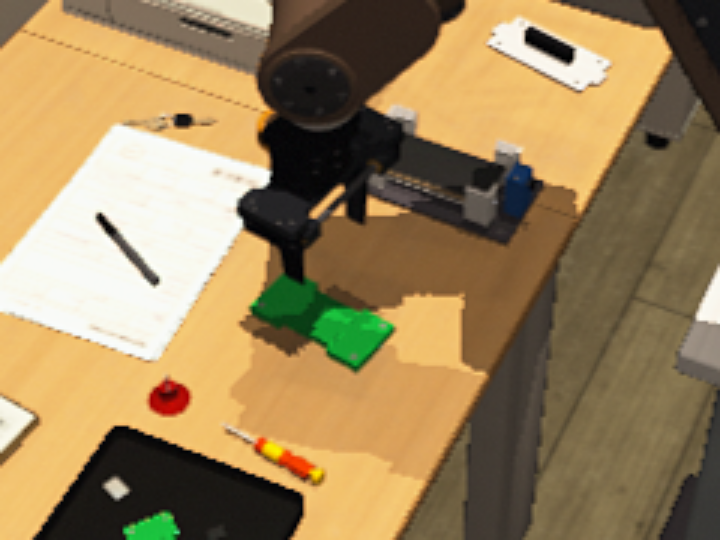

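The crop shows the gripper above the spacer's waist (crop (320,310)), fingers either side. Path down is free; the arm was still settling.

>>> arm_command --motion '[[[1,0,0,0,0],[1,0,0,2.5,0],[1,0,0,2.5,0],[1,0,0,0,0],[1,0,0,0,0]]]'

```text
t: 3.28
tool_pos: [0.4933, 0.2719, 0.0568]
eef_rot: [0.997, -0.081, 0.001, -0.0]
wrist_force: [1.3, -0.0, 0.5]
gripper_width: 0.0951
grip_force: 0.0
```

```bash
python3 -c "
from h import *
togo(.4945,.284,.003,-.161)"
```

```text
yaw -0.1621 pos [0.4933 0.2719 0.0568] turn -0.0011 shift cm [-0.08 -1.22  5.38] F [ 1.3 -0.   0.5] w 0.0951 t 3.275
```

>>> arm_command --motion '[[[1,-0.08,-1.22,0,0],[1,0,0,2,0],[1,0,0,2,0],[1,0,0,1.0,0],[1,0,0,0,0],[1,0,0,0,0]]]'

```text
t: 4.03
tool_pos: [0.4943, 0.2848, 0.0064]
eef_rot: [0.997, -0.08, 0.0, -0.0]
wrist_force: [-0.1, -0.4, 0.5]
gripper_width: 0.0951
grip_force: 0.0
```

```bash
python3 -c "
from h import *
togo(.4945,.284,.003,-.161)"
```

```text
yaw -0.1611 pos [0.4943 0.2848 0.0064] turn -0.0001 shift cm [0.04 0.07 0.34] F [-0.1 -0.4  0.5] w 0.0951 t 4.025
```

Lower 3 mm, close, wait, then lift.

>>> arm_command --motion '[[[1,0,0.07,0.3,0],[0.3,0,0,0,0],[0.3,0,0,0,0],[0.3,0,0,0,0],[0.3,0,0,0,0],[0.3,0,0,0,0]]]' --newtons 25

```text
t: 4.78
tool_pos: [0.4938, 0.2838, 0.0027]
eef_rot: [0.997, -0.081, 0.0, 0.0]
wrist_force: [0.2, -0.1, 0.2]
gripper_width: 0.0516
grip_force: 25.0
```

>>> arm_command --motion '[[[0.3,0,0,-2,0],[0.3,0,0,-4,0],[0.3,0,0,-4,0],[0.3,0,0,-2,0],[0.3,0,0,0,0],[0.3,0,0,0,0]]]'

```text
t: 5.52
tool_pos: [0.4933, 0.2836, 0.1217]
eef_rot: [0.997, -0.081, -0.001, 0.0]
wrist_force: [-0.6, -0.3, 0.1]
gripper_width: 0.052
grip_force: 25.0
```

```bash
cat >> h.py <<'E'
def held(z,lo,hi,box,tag):  # held part's outline in the top view at top height z
    p,d=optics.capture("top"); cv2.imwrite(f"pics/{tag}.png",p[...,::-1]); X=cloud("top",d)
    h=cv2.cvtColor(p,cv2.COLOR_RGB2HSV); m=cv2.inRange(h,lo,hi); v,u=np.nonzero(m)
    w=ray("top",np.c_[u,v],z)[:,:2]; k=(w[:,0]>box[0])&(w[:,0]<box[1])&(w[:,1]>box[2])&(w[:,1]<box[3])
    print(tag,k.sum(),rect(w[k]),"z",np.median(X[v[k],u[k],2]).round(4))
E
python3 -c "
from h import *
togo(.4705,.045,.12,-.012)
held(.1235,(45,100,30),(80,255,255),(.38,.62,.2,.37),'held1')"
```

```text
yaw -0.1612 pos [0.4933 0.2836 0.1217] turn -0.1492 shift cm [-2.   23.89  0.17] F [-0.6 -0.3  0.1] w 0.052 t 5.525
held1 0 (array([0., 0.]), array([0., 0.]), np.float64(0.0)) z nan
  return _methods._mean(a, axis=axis, dtype=dtype,
  ret = ret.dtype.type(ret / rcount)
```

>>> arm_command --motion '[[[0.3,0,0,0,-0.075],[0.3,0,0,0,-0.074],[0.3,-0.35,4,0,0],[0.3,-0.35,4,0,0],[0.3,-0.35,4,0,0],[0.3,-0.35,4,0,0],[0.3,-0.3,4,0,0],[0.3,-0.3,3.9,0,0],[0.3,0,0,0,0],[0.3,0,0,0,0]]]'

```text
t: 6.82
tool_pos: [0.4707, 0.0453, 0.1221]
eef_rot: [1.0, -0.006, -0.001, -0.0]
wrist_force: [-0.6, -0.5, -1.1]
gripper_width: 0.0517
grip_force: 25.0
```

```bash
python3 - <<'E'
from h import *
togo(.4705,.045,.12,-.012)
p,d=optics.capture("scene"); q,_=optics.capture("top")
cv2.imwrite("pics/j1.png",np.hstack([cv2.resize(p[150:300,270:420,::-1],(400,400)),cv2.resize(q[190:330,278:418,::-1],(400,400))]))
h=cv2.cvtColor(p,cv2.COLOR_RGB2HSV); m=cv2.inRange(h,(45,100,30),(80,255,255)); v,u=np.nonzero(m)
w=ray("scene",np.c_[u,v],.12+.0115)[:,:2]; k=(w[:,0]>.36)&(w[:,0]<.6)&(w[:,1]>-.05)&(w[:,1]<.13); w=w[k]
print(k.sum(),rect(w), u[k].min(),u[k].max(),v[k].min(),v[k].max())
print("x ends",np.sort(w[:,0])[[0,3,-4,-1]].round(4))
E
```

```text
yaw -0.0128 pos [0.4707 0.0453 0.1221] turn -0.0008 shift cm [-0.02  0.03  0.21] F [-0.6 -0.5 -1.1] w 0.0517 t 6.825
419 (array([471.5,  49.5]), array([ 74.8, 142.3]), np.float64(-0.004)) 323 369 207 227
x ends [0.4005 0.4013 0.5412 0.5427]
```

View pics/j1.png

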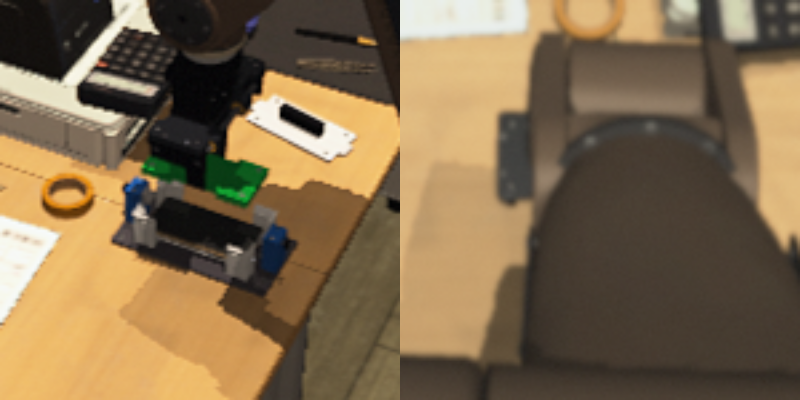

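The left panel shows the spacer level above the jig, aligned with the guides; the top view (right) is blocked by the forearm. Measured offset is about 1 mm, so I lower it.

>>> arm_command --motion '[[[0.3,-0.05,0,2,0],[0.3,0,0,2,0],[0.3,0,0,1.5,0],[0.3,0,0,1,0],[0.3,0,0,0.7,0],[0.3,0,0,0.5,0],[0.3,0,0,0.5,0],[0.3,0,0,0.3,0],[0.3,0,0,0,0]]]'

```text
t: 8.05
tool_pos: [0.4703, 0.045, 0.0376]
eef_rot: [1.0, -0.006, -0.0, 0.0]
wrist_force: [0.4, -0.3, -0.1]
gripper_width: 0.0514
grip_force: 25.0
```

>>> arm_command --motion '[[[0.3,0,0,0.3,0],[0.3,0,0,0.2,0],[0.3,0,0,0.1,0],[0.3,0,0,0.1,0],[0.3,0,0,0,0]]]'

```text
t: 8.68
tool_pos: [0.4703, 0.0451, 0.0308]
eef_rot: [1.0, -0.006, 0.0, 0.0]
wrist_force: [-1.3, -0.7, 4.4]
gripper_width: 0.0517
grip_force: 25.0
```

>>> arm_command --motion '[[[0.3,0,0,-0.1,0],[0.7,0,0,0,0],[0.7,0,0,0,0],[0.7,0,0,-1,0],[0.7,0,0,-3,0],[0,0,0,-2,0],[0,0,0,0,0],[0,0,0,0,0],[0,0,0,0,0],[0,0,0,0,0]]]'

```text
t: 9.93
tool_pos: [0.4701, 0.0451, 0.0911]
eef_rot: [1.0, -0.006, -0.001, 0.0]
wrist_force: [-0.1, 0.4, -0.4]
gripper_width: 0.0217
grip_force: 0.0
```

```bash
python3 - <<'E'
from h import *
togo(.4705,.045,.05,-.012)
p,d=optics.capture("scene"); cv2.imwrite("pics/j2.png",cv2.resize(p[190:280,290:410,::-1],(720,540)))
h=cv2.cvtColor(p,cv2.COLOR_RGB2HSV); m=cv2.inRange(h,(45,100,30),(80,255,255)); v,u=np.nonzero(m)
w=ray("scene",np.c_[u,v],.0413)[:,:2]; k=(w[:,0]>.36)&(w[:,0]<.6)&(w[:,1]>-.05)&(w[:,1]<.13); w=w[k]
print(k.sum(),rect(w)); X=cloud("scene",d)[v[k],u[k]]; print(np.median(X,0).round(4))
E
```

```text
yaw -0.0123 pos [0.4701 0.0451 0.0911] turn -0.0003 shift cm [0.04 0.01 4.11] F [-0.1  0.4 -0.4] w 0.0217 t 9.925
564 (array([472. ,  48.5]), array([ 76. , 142.6]), np.float64(-0.016))
[0.4731 0.0472 0.0413]
```

View pics/j2.png

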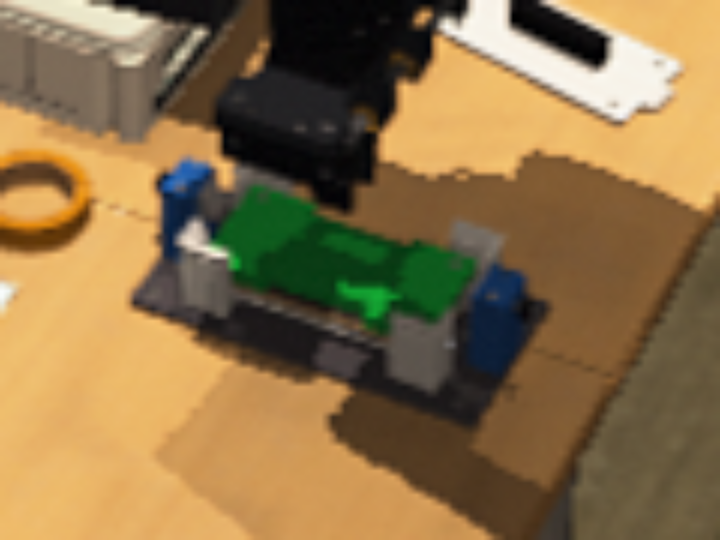

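The crop shows the spacer lying level between the guides (crop centre (345,255)), top at z 41.3 mm. Now I press with the shut fingers.

>>> arm_command --motion '[[[0,0,0,2,0],[0,0,0,1.5,0],[0,0,0,0.7,0],[0,0,0,0.5,0],[0,0,0,0.3,0],[0,0,0,0.3,0],[0,0,0,0.1,0],[0,0,0,0,0],[0,0,0,0,0]]]'

```text
t: 11.1
tool_pos: [0.4705, 0.0451, 0.0383]
eef_rot: [1.0, -0.006, 0.0, 0.0]
wrist_force: [-1.6, 0.9, 8.1]
gripper_width: 0.0002
grip_force: 3.9
```

8 N and about 3 mm down. A touch more, hold, then release upwards.

>>> arm_command --motion '[[[0,0,0,0.1,0],[0,0,0,0.05,0],[0,0,0,0,0],[0,0,0,0,0]]]'

```text
t: 11.6
tool_pos: [0.4705, 0.0451, 0.0368]
eef_rot: [1.0, -0.006, 0.0, 0.0]
wrist_force: [-2.1, -0.1, 9.2]
gripper_width: 0.0002
grip_force: 4.7
```

>>> arm_command --motion '[[[0,0,0,-0.2,0],[0,0,0,-0.3,0],[0,0,0,-1,0],[0,0,0,-4,0],[0,0,0,-5,0],[1,0,0,0,0],[1,0,0,0,0]]]'

```text
t: 12.48
tool_pos: [0.4701, 0.0451, 0.1412]
eef_rot: [1.0, -0.006, 0.0, 0.0]
wrist_force: [-0.4, -0.2, -0.8]
gripper_width: 0.0152
grip_force: 0.0
```

```bash
python3 - <<'E'
from h import *
p,d=optics.capture("scene"); X=cloud("scene",d)
h=cv2.cvtColor(p,cv2.COLOR_RGB2HSV); m=cv2.inRange(h,(45,100,30),(80,255,255)); v,u=np.nonzero(m)
w=ray("scene",np.c_[u,v],.0413)[:,:2]; k=(w[:,0]>.36)&(w[:,0]<.6)&(w[:,1]>-.05)&(w[:,1]<.13); w=w[k]
print(k.sum(),rect(w)); q=X[v[k],u[k]]; q=q[q[:,2]>.037]; A=np.c_[q[:,:2]-q[:,:2].mean(0),np.ones(len(q))]; print("slope,z",np.linalg.lstsq(A,q[:,2],rcond=None)[0].round(4))
togo(.446,-.218,.1,-.2215)
# handle of the pressure plate: dark pixels inside the plate's box, both views
for n,b in(("scene",(355,178,408,215)),("top",(420,235,470,305))):
    p,d=optics.capture(n); X=cloud(n,d); hh=cv2.cvtColor(p,cv2.COLOR_RGB2HSV)
    M=np.zeros((480,640),np.uint8); M[b[1]:b[3],b[0]:b[2]]=(cv2.cvtColor(p,cv2.COLOR_RGB2GRAY)<50)[b[1]:b[3],b[0]:b[2]]
    nn,L,st,ce=cv2.connectedComponentsWithStats(M)
    for i in range(1,nn):
        if st[i,4]>20: v,u=np.nonzero(L==i); print(n,st[i],"handle",rect(ray(n,np.c_[u,v],.028)[:,:2]))
E
```

```text
562 (array([472.5,  48.5]), array([ 76.2, 141.6]), np.float64(-0.017))
slope,z [-0.0824  0.9644  0.0474]
yaw -0.0122 pos [0.4699 0.0451 0.1406] turn 0.2093 shift cm [ 3.45 26.19  4.06] F [-0.2  0.4 -0.5] w 0.0191 t 12.525
scene [355 178  13  19 102] handle (array([ 531. , -214.8]), array([ 45.1, 106.3]), np.float64(-1.147))
scene [375 189  16  12  92] handle (array([ 443.9, -208.8]), array([25.4, 72.7]), np.float64(-0.234))
top [420 289   5  16  34] handle (array([ 372. , -147.4]), array([ 6.2, 40. ]), np.float64(0.231))
```

>>> arm_command --motion '[[[0.6,0,0,0,0.105],[0.6,0,0,0,0.104],[0.6,0.6,4.4,0,0],[0.6,0.6,4.4,0,0],[0.6,0.6,4.4,0,0],[0.6,0.6,4.4,0,0],[0.6,0.5,4.3,0,0],[0.6,0.5,4.2,2,0],[0.6,0,0,2,0],[0.6,0,0,0,0]]]'

```text
t: 13.88
tool_pos: [0.4453, -0.2168, 0.0994]
eef_rot: [0.994, -0.111, -0.002, -0.001]
wrist_force: [-0.2, 0.2, 0.4]
gripper_width: 0.0571
grip_force: 0.0
```

```bash
python3 - <<'E'
from h import *
f=np.load("top0.npz"); p,d=f["p"],f["d"]
print(cv2.cvtColor(p,cv2.COLOR_RGB2GRAY)[255:287:2,432:458:2])
M=np.zeros((480,640),np.uint8); M[248:292,430:460]=(cv2.cvtColor(p,cv2.COLOR_RGB2GRAY)<100)[248:292,430:460]
nn,L,st,ce=cv2.connectedComponentsWithStats(M); i=1+st[1:,4].argmax()
v,u=np.nonzero(L==i); print(st[i],rect(ray("top",np.c_[u,v],.028)[:,:2]))
togo(.4455,-.217,.009,-.2215)
E
```

```text
[[184 194 232 233 234 233 231 223 219 228 233 233 233]
 [183 209 233 233 234 231 196 122 112 172 230 233 233]
 [185 222 233 234 233 222 138  50  56 148 230 233 233]
 [185 224 234 233 232 215 120  45  60 167 232 234 232]
 [192 229 233 233 230 201  99  50  71 187 232 233 232]
 [193 232 234 233 229 189  69  51  86 208 233 234 233]
 [203 233 234 233 227 172  56  54 100 219 233 233 231]
 [217 234 234 233 220 139  47  57 122 224 233 233 228]
 [221 234 233 233 217 127  49  58 149 229 233 234 225]
 [226 235 234 233 212 109  53  63 167 232 233 234 223]
 [232 234 233 231 195  74  55  74 190 233 233 232 215]
 [233 234 233 229 186  60  54  91 216 233 234 232 208]
 [233 233 234 228 172  57  56 106 221 233 234 230 202]
 [234 234 234 229 176 104 104 168 229 234 234 226 195]
 [234 234 235 233 226 217 217 228 234 234 234 224 193]
 [234 234 234 234 234 234 234 233 234 234 234 220 192]]
[442 258   8  23 110] (array([ 445. , -215.2]), array([12.5, 62.2]), np.float64(-0.225))
yaw -0.2222 pos [ 0.4453 -0.2168  0.0994] turn -0.0007 shift cm [0.03 0.01 9.04] F [-0.2  0.2  0.4] w 0.0571 t 13.875
```

>>> arm_command --motion '[[[0.6,0,0,3,0],[0.6,0,-0.1,3,0],[0.6,0,0,2,0],[0.6,0,0,0.8,0],[0.6,0,0,0,0],[0.6,0,0,0,0]]]'

```text
t: 14.62
tool_pos: [0.4469, -0.2161, 0.014]
eef_rot: [0.994, -0.11, 0.0, 0.0]
wrist_force: [0.2, -0.6, -0.2]
gripper_width: 0.0569
grip_force: 0.0
```

>>> arm_command --motion '[[[0,0,0,0,0],[0,0,0,0,0],[0,0,0,0,0],[0,0,0,0,0],[0,0,0,0,0],[0,0,0,0,0]]]' --newtons 40

```text
t: 15.38
tool_pos: [0.4465, -0.2161, 0.0132]
eef_rot: [0.994, -0.11, 0.0, 0.0]
wrist_force: [-0.4, -1.0, 0.8]
gripper_width: 0.0139
grip_force: 40.0
```

>>> arm_command --motion '[[[0,0,0,-2,0],[0,0,0,-4,0],[0,0,0,-4,0],[0,0,0,-2,0],[0,0,0,0,0],[0,0,0,0,0]]]'

```text
t: 16.12
tool_pos: [0.4461, -0.2158, 0.1323]
eef_rot: [0.994, -0.11, -0.001, -0.0]
wrist_force: [0.5, -0.7, -1.3]
gripper_width: 0.0137
grip_force: 40.0
```

```bash
python3 -c "
from h import *
togo(.4705,.045,.135,-.013)"
```

```text
yaw -0.2212 pos [ 0.4461 -0.2158  0.1323] turn -0.2082 shift cm [  2.1  -26.11  -0.27] F [ 0.5 -0.7 -1.3] w 0.0137 t 16.125
```

>>> arm_command --motion '[[[0,0,0,0,-0.104],[0,0,0,0,-0.104],[0,0.35,-4.3,0,0],[0,0.35,-4.4,0,0],[0,0.35,-4.4,0,0],[0,0.35,-4.4,0,0],[0,0.35,-4.3,0,0],[0,0.35,-4.3,0,0],[0,0,0,0,0],[0,0,0,0,0]]]'

```text
t: 17.38
tool_pos: [0.4706, 0.0445, 0.1323]
eef_rot: [1.0, -0.006, -0.001, 0.0]
wrist_force: [0.0, 0.4, -1.4]
gripper_width: 0.0134
grip_force: 40.0
```

```bash
python3 - <<'E'
from h import *
togo(.4705,.045,.135,-.013)
p,d=optics.capture("scene"); cv2.imwrite("pics/j3.png",cv2.resize(p[170:275,280:420,::-1],(800,600),interpolation=cv2.INTER_NEAREST)); X=cloud("scene",d)
m=(X[...,2]>.105)&(X[...,2]<.135)&(X[...,0]>.37)&(X[...,0]<.58)&(X[...,1]>-.03)&(X[...,1]<.12)
g=cv2.cvtColor(p,cv2.COLOR_RGB2GRAY)
v,u=np.nonzero(m&(g>90)); w=ray("scene",np.c_[u,v],.125)[:,:2]; print(len(w),rect(w),np.sort(w[:,0])[[0,2,5,-6,-3,-1]].round(4),u.min(),u.max(),v.min(),v.max())
E
```

```text
yaw -0.0126 pos [0.4706 0.0445 0.1323] turn 0.0004 shift cm [-0.01 -0.05 -0.27] F [ 0.   0.4 -1.4] w 0.0134 t 17.375
372 (array([469.3,  44.9]), array([ 71. , 157.8]), np.float64(-0.004)) [0.3903 0.3913 0.3932 0.5445 0.5467 0.5482] 324 371 206 227
```

View pics/j3.png

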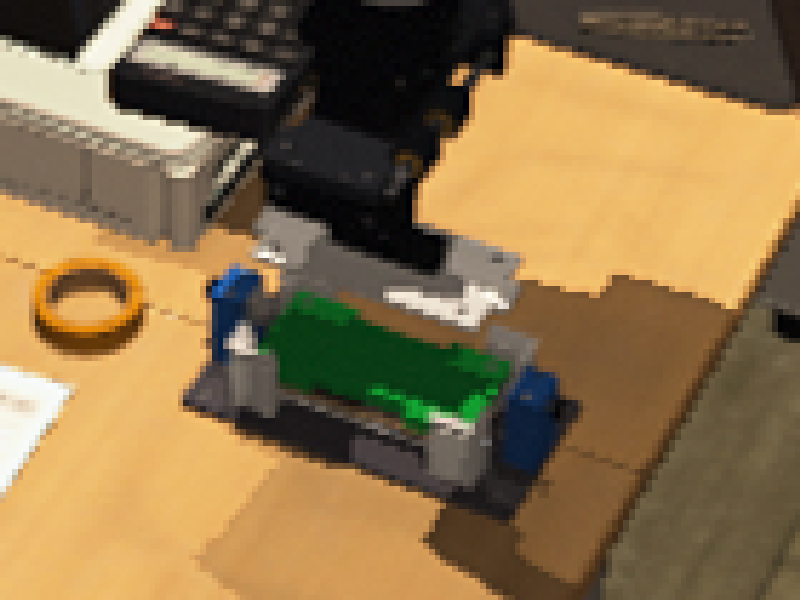

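The crop shows the plate level above the jig with its tongues towards the blue catches and the spacer lying below. Scene-view ray measurement suggests about +1.5 mm in x.

>>> arm_command --motion '[[[0,0.15,-0.1,2,0],[0,0,0,2,0],[0,0,0,1,0],[0,0,0,0.5,0],[0,0,0,0.5,0],[0,0,0,0.2,0],[0,0,0,0,0]]]'

```text
t: 18.3
tool_pos: [0.4725, 0.0456, 0.0713]
eef_rot: [1.0, -0.007, 0.0, 0.0]
wrist_force: [0.4, -0.0, -2.1]
gripper_width: 0.0134
grip_force: 40.0
```

>>> arm_command --motion '[[[0,0,0,0.2,0],[0,0,0,0.2,0],[0,0,0,0.2,0],[0,0,0,0,0]]]'

```text
t: 18.8
tool_pos: [0.4725, 0.0456, 0.0651]
eef_rot: [1.0, -0.007, 0.0, 0.0]
wrist_force: [-0.6, 0.3, -0.3]
gripper_width: 0.0138
grip_force: 40.0
```

>>> arm_command --motion '[[[0,0,0,0.2,0],[0,0,0,0.2,0],[0,0,0,0,0]]]'

```text
t: 19.18
tool_pos: [0.4724, 0.0456, 0.061]
eef_rot: [1.0, -0.007, -0.0, 0.0]
wrist_force: [-0.6, -0.6, 0.3]
gripper_width: 0.0134
grip_force: 40.0
```

>>> arm_command --motion '[[[0,0,0,0.2,0],[0,0,0,0.2,0],[0,0,0,0,0]]]'

```text
t: 19.55
tool_pos: [0.4721, 0.0457, 0.0568]
eef_rot: [1.0, -0.007, -0.0, 0.0]
wrist_force: [-1.1, 0.5, -2.5]
gripper_width: 0.0135
grip_force: 40.0
```

```bash
python3 - <<'E'
from h import *
p,d=optics.capture("scene"); cv2.imwrite("pics/j4.png",cv2.resize(p[180:270,300:420,::-1],(800,600),interpolation=cv2.INTER_CUBIC)); X=cloud("scene",d)
g=cv2.cvtColor(p,cv2.COLOR_RGB2GRAY)
from cell import manip; print(manip.state()["moment"],manip.state()["wrist_force"])
E
```

```text
[ 0.00306967  0.06052068 -0.0712505 ] [-0.78999106 -0.03663697 -1.89635195]
```

View pics/j4.png

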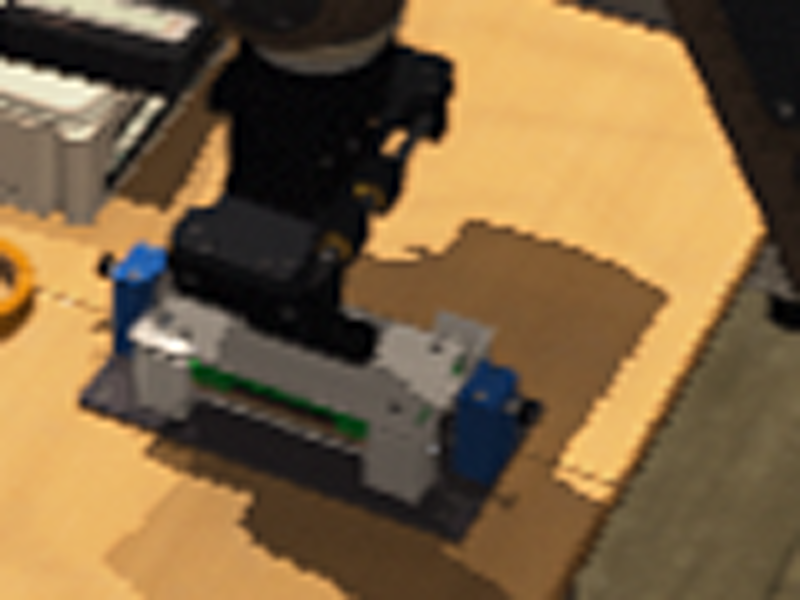

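The crop shows the plate level between the guides a few millimetres above the spacer, with the black bolt tails standing out of both housings (crop (105,265), (530,410)). So both catches are being pushed back, and I keep pushing.

>>> arm_command --motion '[[[0,0,0,0.2,0],[0,0,0,0.2,0],[0,0,0,0.1,0],[0,0,0,0,0]]]'

```text
t: 20.1
tool_pos: [0.4725, 0.0456, 0.0523]
eef_rot: [1.0, -0.007, 0.0, 0.0]
wrist_force: [-1.8, -0.5, 3.3]
gripper_width: 0.0137
grip_force: 40.0
```

>>> arm_command --motion '[[[0,0,0,0.1,0],[0,0,0,0.1,0],[0,0,0,0.1,0],[0,0,0,0,0]]]'

```text
t: 20.6
tool_pos: [0.4725, 0.0456, 0.0494]
eef_rot: [1.0, -0.007, 0.0, 0.0]
wrist_force: [-2.8, -1.1, 8.5]
gripper_width: 0.0138
grip_force: 40.0
```

>>> arm_command --motion '[[[0,0,0,0.1,0],[0,0,0,0.1,0],[0,0,0,0,0],[0,0,0,0,0]]]'

```text
t: 21.1
tool_pos: [0.4726, 0.0456, 0.0476]
eef_rot: [1.0, -0.007, 0.0, 0.0]
wrist_force: [-2.6, -0.3, 10.1]
gripper_width: 0.0138
grip_force: 40.0
```

```bash
python3 - <<'E'
from h import *
p,d=optics.capture("scene"); cv2.imwrite("pics/j5.png",cv2.resize(p[180:270,300:420,::-1],(800,600),interpolation=cv2.INTER_CUBIC))
E
```

```text
(no output)
```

View pics/j5.png

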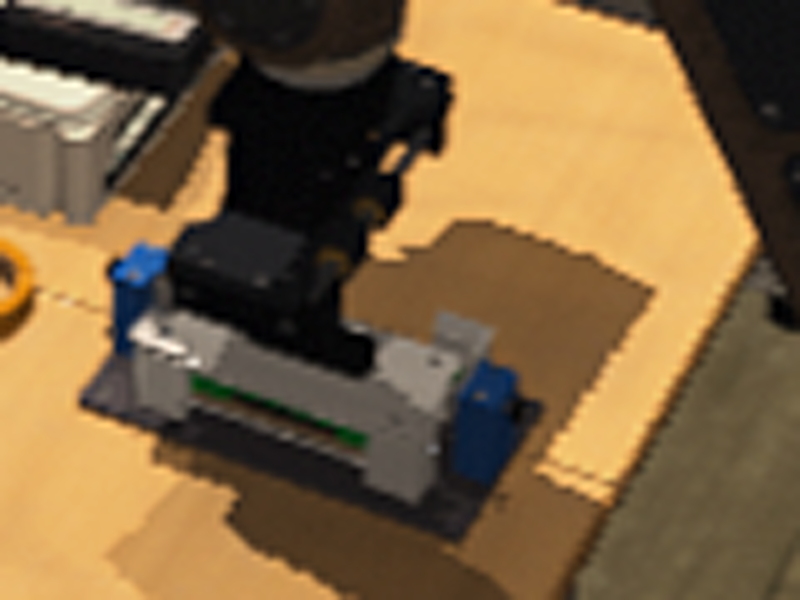

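The far bolt's tail looks drawn in, but the near one (525,408) is still out. I push a little more.

>>> arm_command --motion '[[[0,0,0,0.1,0],[0,0,0,0.1,0],[0,0,0,0,0],[0,0,0,0,0]]]'

```text
t: 21.65
tool_pos: [0.4726, 0.0456, 0.0464]
eef_rot: [1.0, -0.007, 0.001, 0.0]
wrist_force: [-4.9, 0.6, 24.6]
gripper_width: 0.0139
grip_force: 40.0
```

```bash
python3 - <<'E'
from h import *
p,d=optics.capture("scene"); a=p[180:270,300:420,::-1]
b=cv2.imread("pics/j3.png")
cv2.imwrite("pics/j6.png",np.hstack([cv2.resize(p[230:255,362:387,::-1],(390,390),interpolation=cv2.INTER_CUBIC),cv2.resize(p[208:233,305:330,::-1],(390,390),interpolation=cv2.INTER_CUBIC)]))
E
```

```text
(no output)
```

View pics/j6.png

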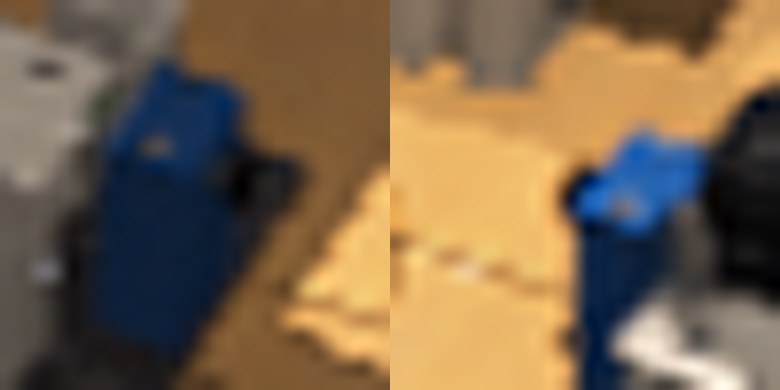

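```bash
python3 - <<'E'
from h import *
g=lambda p:cv2.cvtColor(p,cv2.COLOR_RGB2GRAY)
A=g(np.load("scene0.npz")["p"]); B=g(optics.capture("scene")[0])
def back(f): 
    r=cv2.imread(f,0); return cv2.resize(r,(120,90),interpolation=cv2.INTER_AREA)
J4,J5=back("pics/j4.png"),back("pics/j5.png")
for nm,(v0,v1,u0,u1) in dict(near=(236,246,374,386),far=(216,224,312,322)).items():
    for t,I in(("rest",A[v0:v1,u0:u1]),("j4",J4[v0-180:v1-180,u0-300:u1-300]),("j5",J5[v0-180:v1-180,u0-300:u1-300]),("now",B[v0:v1,u0:u1])):
        print(nm,t);print(I)
E
```

```text
near rest
[[ 77  80  72 118 164 178 175 175 178 180 181 178]
 [ 80  83  63 103 163 179 176 177 180 181 179 178]
 [ 84  82  55  89 161 181 179 181 181 181 180 179]
 [ 84  63  30  44 109 159 174 180 184 182 181 179]
 [ 70  54  48  29  24  58  82 142 184 185 184 182]
 [ 48  33  29   8  46  72  55 110 172 186 184 183]
 [ 29  21  11   8  50  69  66 144 190 185 184 184]
 [ 31  26  20  31  60  72 128 180 187 184 184 184]
 [ 32  24  29  59  68 121 178 189 185 185 183 181]
 [ 30  24  32  55  67 148 193 188 185 184 184 183]]
near j4
[[ 41  40  41  63  87  93  92  93  94  96  96  94]
 [ 43  42  37  56  85  94  93  94  95  96  96  95]
 [ 42  40  32  51  82  95  96  96  97  96  96  94]
 [ 40  34  34  45  59  75  86  93  98  98  96  95]
 [ 37  39  59  63  31  17  36  73  96  98  97  98]
 [ 31  38  61  52  15  15  27  62  91 100  99  99]
 [ 27  24  30  23   5  22  41  76 100 100  98  99]
 [ 26  25  26  22  14  31  61  88 101  99  99  96]
 [ 26  24  26  31  37  63  94 101 100  98  96  94]
 [ 26  25  24  31  43  78 103 101  99  98  95 115]]
near j5
[[ 41  40  41  62  87  93  92  92  94  96  96  94]
 
[... 1689 characters left out ...]
j5
[[168 170 168 165 166 168 170 163 140 130]
 [191 192 186 176 168 161 164 138  96  95]
 [193 195 198 194 154 114 124 105  86  85]
 [195 196 199 176  93  38  71  92  92  88]
 [195 198 199 149  45  62  92 104 108  94]
 [195 197 198 155  66  64  81  94 111  98]
 [195 195 197 182 117  37  31  51  74  63]
 [196 195 195 197 154  54  28  31  32  29]]
far now
[[167 169 168 166 167 169 171 166 142 130]
 [193 195 187 175 167 162 166 141  90  93]
 [192 194 198 200 158 114 131 104  84  85]
 [195 196 199 180  94  22  65  91  93  88]
 [196 197 200 153  30  70  98 105 109  94]
 [195 197 199 161  59  70  84  95 115 102]
 [195 194 197 186 121  24  26  49  76  65]
 [196 195 194 198 160  50  31  32  31  25]]
```

Both bolt tails now match their rest pattern (j4 differed), so both catches have snapped. I ease off, open and withdraw.

>>> arm_command --motion '[[[0,0,0,-0.15,0],[0,0,0,-0.1,0],[0,0,0,0,0],[0.4,0,0,0,0],[0.4,0,0,0,0],[0.4,0,0,0,0]]]'

```text
t: 22.5
tool_pos: [0.4725, 0.0456, 0.0475]
eef_rot: [1.0, -0.007, -0.0, 0.0]
wrist_force: [-0.2, 0.2, -0.2]
gripper_width: 0.036
grip_force: 0.0
```

>>> arm_command --motion '[[[0.4,0,0,-1,0],[0.4,0,0,-2,0],[0.4,0,0,-4,0],[0.4,0,0,-4,0],[0.4,0,4,0,0],[0.4,0,5,0,0],[0.4,0,5,0,0],[0.4,0,5,0,0],[0.4,0,0,0,0],[0.4,0,0,0,0]]]'

```text
t: 23.75
tool_pos: [0.4697, -0.144, 0.158]
eef_rot: [1.0, -0.007, -0.0, -0.0]
wrist_force: [-0.7, -0.1, 0.1]
gripper_width: 0.038
grip_force: 0.0
```

```bash
python3 - <<'E'
from h import *
p,d=optics.capture("scene"); q,e=optics.capture("top")
cv2.imwrite("pics/j7.png",np.hstack([cv2.resize(p[195:270,300:390,::-1],(480,400),interpolation=cv2.INTER_CUBIC),cv2.resize(q[205:310,315:385,::-1],(267,400),interpolation=cv2.INTER_CUBIC)]))
X=cloud("top",e).reshape(-1,3); g=cv2.cvtColor(q,cv2.COLOR_RGB2GRAY).ravel()
k=(abs(X[:,0]-.471)<.06)&(abs(X[:,1]-.045)<.028)&((abs(X[:,1]-.045)>.014)|(abs(X[:,0]-.471)>.045))
w=X[k];w=w[w[:,2]<.055]; A=np.c_[w[:,:2]-[.471,.045],np.ones(len(w))]; print(len(w),np.linalg.lstsq(A,w[:,2],rcond=None)[0].round(4),np.median(w[:,2]))
E
```

```text
385 [-0.0049 -0.0002  0.0445] 0.04435492217235581
```

View pics/j7.png

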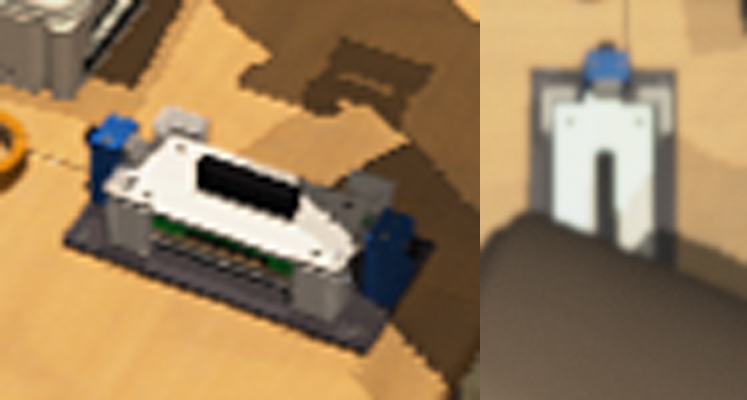

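The plate sits level (slope 0.005 rad) with its top at z ≈ 44 mm. Caught should read 43.5 and uncaught 47.3, and both tongues are under the bolts. Handing in.

```bash
python3 -c "
from cell import manip
print(manip.job_done())"
```

```text
the job is handed in; nothing more can be done
None
```

I pressed the spacer flat on the phone, let the bed come up, caught the pressure plate under both spring catches, and handed the job in at about 24 s; no verdict came back, but the last measurement showed the plate level and about 44 mm high, as expected when caught.

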